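Stop the bread slicer, clear the loaf, reset the stop

TASK

Make the bread slicer safe by pressing its mushroom stop down until it latches and stays down by itself; only then take the loaf off the slicer and lay it down gently (do not drop it), right way up and lengthwise in the middle of the bread board. With the loaf out, put the slicer back in service: turn the mushroom head clockwise to reset it, so that it springs all the way up again. Leave the round loaf, the jar and the brush where they are.

Things in the scene. Friction and masses are not known exactly. Their poses are not given: they have to be found in the camera images.
- station: Stop station: grey box 130 x 130 x 70 mm high fixed to the counter on one side of the slicer (left or right). Origin: centre of its underside, z up. On its top: a steel collar 54 mm across, 8 mm high, with the black mushroom stop standing out of it, and two white marks 39 to 55 mm from the axis: one on the station's -x side (rest), one 60 degrees clockwise of it from above (release).
- stop_top (a point): Centre of the top of the black mushroom head, on its axis, z up; 138 mm above the counter when up, 124 mm when latched down. The head is round, 60 mm in diameter; its upright knurled rim, the part to grip, is 12 to 32 mm below this point, its underside 36 mm below. A white rib on its top points to the rest mark.
- stop_slide (a joint): How far the mushroom is pressed down, m: 0 fully up, 0.016 the bottom stop. Pressing takes 3 N at first, 5 to 7 N further down. It latches when pressed to within 1 mm of the bottom and, let go, stays at about 0.014; pressed less, it springs back. Pulling does not free it, only turning.
- stop_turn (a joint): Turn of the mushroom head about its vertical axis, rad: 0 at rest, growing clockwise seen from above, end stop at 1.15. The latch lets go at about 0.6 to 0.8, surely by 1.0 (rib at the release mark); the mushroom then springs up as soon as the grip lets it rise. Let go, the head turns slowly back to 0 by a weak spring. It turns easily (under 0.15 N m).
- slicer: Bread slicer, fixed to the counter: a flat bed of bare metal, 260 mm in its x by 240 mm in its y, top 50 mm above the counter, reaching from x = -140 to +120 mm of its origin; beyond it a blade frame 280 mm wide and 190 mm high from x = +120 to +220 mm. Origin on the counter, z up, x towards the blade frame.
- loaf: Brown tin loaf lying on the slicer's bed, about 400 g, firm: 150 mm long along its x, 58 mm wide along its y, 58 mm high; upright sides to 29 mm, rounded top with pale slashes. Origin at the centre of its underside, z up.
- board: Dark wooden bread board fixed to the counter, 240 mm along its x, 150 mm along its y, 20 mm thick, empty, on the other side of the slicer from the station. Origin at the centre of its underside, z up.
- round_loaf: Dark round loaf, 156 mm across, 78 mm high, on the counter; bystander. Origin at the centre of its underside.
- jar: Amber glass jar with a metal lid, 72 mm across, 110 mm high; bystander. Origin at the centre of its underside.
- brush: Hand brush 200 mm long lying on the counter close to the robot; bystander. Origin on its underside near the middle; x along it.
Mind the look-alikes: they are no part of the job. Several things look just like the station: the one meant starts farthest to the robot's right. Leave any pink look-alike of the loaf alone.

How it is judged (in metres and radians):
On the way, in this order (a step that is already met when the one before it is completed fails the run):
1. the mushroom stop is latched down and stays down with the gripper away from it (value of joint stop_slide above 0.012 m and distance between the grasp point and stop_top above 0.06 m), for 0.2 s.
2. with the stop still down, the loaf lies released on the board (x of loaf in the frame of board between -0.045 and 0.045 m and y of loaf in the frame of board between -0.042 and 0.042 m and z of loaf in the frame of board between 0.015 and 0.026 m and angle between loaf's own z axis and vertical below 0.1 rad and angle between the x axis of loaf and the x axis of board, either way round below 0.3 rad and contact force between the fingers and loaf below 0.05 N and linear speed of loaf below 0.03 m/s and value of joint stop_slide above 0.012 m), for 0.2 s.
At the end, for the whole second after the job is handed in: The mushroom is up again (pressed less than 3 mm) with the gripper more than 40 mm from its top; the loaf lies released and still on the bread board, right way up, its centre within 45 mm lengthwise and 42 mm crosswise of the board's centre, lengthwise to the board within 0.3 rad (x of loaf in the frame of board between -0.045 and 0.045 m and y of loaf in the frame of board between -0.042 and 0.042 m and z of loaf in the frame of board between 0.015 and 0.026 m and angle between loaf's own z axis and vertical below 0.1 rad and angle between the x axis of loaf and the x axis of board, either way round below 0.3 rad and contact force between the fingers and loaf below 0.05 N and linear speed of loaf below 0.03 m/s and value of joint stop_slide below 0.003 m and distance between the grasp point and stop_top above 0.04 m); the robot touches nothing.
It fails at once if the loaf is taken from its place (more than 30 mm) while the stop is not latched down (distance of loaf from where it was at the start of the episode above 0.03 m and value of joint stop_slide below 0.011 m and horizontal distance between loaf and board above 0.09 m).
It fails at once if the loaf is dropped (falls free faster than 0.5 m/s) (contact force between loaf and anything else below 0.02 N and linear speed of loaf above 0.5 m/s).
It fails at once if the round loaf is pushed more than 30 mm from its place or tipped over (distance of round_loaf from where it was at the start of the episode above 0.03 m or angle between round_loaf's own z axis and vertical above 0.5 rad).
It fails at once if the jar is pushed more than 30 mm from its place or tipped over (distance of jar from where it was at the start of the episode above 0.03 m or angle between jar's own z axis and vertical above 0.5 rad).
It fails at once if the brush is pushed more than 30 mm from its place (distance of brush from where it was at the start of the episode above 0.03 m).
It also fails if it takes over 64 s, if anything falls off the work surface, if the arm or the gripper's body presses on something with over 40 N, if the wrist force passes 120 N, or if a joint passes its speed limit or range.

ROBOT

A 6-joint arm with a two-finger parallel gripper is mounted at the origin on the work surface. World frame = base frame: x ahead of the robot, y to its left, z up, the work surface at z = 0. Lengths are in mm, angles in rad, forces in N, time in s.
With the tool pointing down it reaches from about 425 to 950 mm from the base axis. Payload 14.7 kg.
Tool frame: the origin (TCP) lies on the mounting face of the last link; the fingertips stand 173 mm ahead of it and the grasp point (between the pads) lies 155 mm ahead of it; z points along the fingers, y is the line along which they close (so a half turn about z gives the same grasp; the last joint's range is limited). The gripper opens to 85 mm and grips with 20 to 120 N. Pads are 22 mm wide; open, the fingers measure 114 mm over their backs; the gripper's body (76 mm by 85 mm) begins 54 mm behind the grasp point. The pads swing forward as they close: fully open they stand 13 mm farther back than shut.
Start: joints at [1.269, 0.48, 1.596, -0, 1.065, -0.047], TCP at [163.81, 629.015, 404.697] pointing down, gripper open.
Joint ranges: [-2.75, 2.75], [-0.82, 2.05], [0.23, 2.67], [-1.56, 4.7], [0.09, 2.69], [-2.92, 2.92]. Speed limits (rad/s): [1.89, 1.89, 2.39, 3.01, 3.01, 3.01].

INTERFACE

Orientations are given as a unit quaternion [x, y, z, w].
In Python, from rig import observe, cams, job_done gives the robot as it stands. The module is installed in compiled form; this text tells all that it offers.
- The arm moves only by the tool jog_arm, never from a script. Its argument "steps" is one flat list of numbers, 7 for each row, row after row: the shift along the world's x, y, z in cm, then the turn, a rotation vector about the world's x, y, z in rad, then the finger opening in cm, from 0 to 8.54. A call has 1 to 10 rows; each row shifts and turns the commanded pose from where the row before left it; what a row does not reach is not made up. A row lasts 1/12 s, in which the tool goes at most 41.7 mm and 7.16 degrees, less where a joint would pass 70% of its speed; a pose out of reach is approached as far as the arm can. A call is refused whole if a number of a shift passes 4.17 or a number of a turn 0.125, either way. A call with a gripper value outside its range is refused whole. The fingers move at their own pace and stop on an object; "force" is the grip in N (left out, the last holds). Time passes only in rows, so rows that do not move let the fingers close. It gives the time, the measured TCP pose, the force, the opening and the grip force at its end, in the units of the state.
- observe(): the state, without advancing time (a new reading comes with each control period).
- cams.grab_frame(name): name is "scene" or "top" or "wrist"; returns (picture, depth): 420x560x3 uint8, red, green, blue; 420x560 float32, mm along the optical axis (not along the pixel's ray), 0 where there is no reading.
- cams.camera_info(name): a dict with "fx", "fy", "cx", "cy" (pixels), "xyz" and "attitude" of the camera in the world; the wrist camera has in their place "hand_eye" (4x4, takes a point from camera to tool coordinates, whose origin is the TCP and whose axes are the flange's). Camera axes: x right, y up, looking along -z (the intrinsics and any distortion apply to the point x, -y, -z); pixel columns grow to the right and rows downward; lengths in mm; the calibration is good to about 2 mm. A picture is of the moment at which its call begins: read the wrist's pose just before it. camera_info takes no time and is no camera call.
- job_done(): hands the job in; it is judged then, once.
The state is a dict: "t": time; "qpos": joint angles; "qd": joint speeds; "tau": joint torques, N m; "position": TCP position; "tool_rot": TCP orientation; "wrist_force": force on the tool from outside, world axes, zero at the start; "moment": the same for the moment, N m; "gripper_width": opening from 0.0 (shut) to 1.0 (fully open); "grip_force": force on a finger pad.
Only numpy, scipy, OpenCV 4.12 (cv2) and the standard library are available. Lean on these libraries where they do the work, as an engineer would, in place of code of your own. Each camera call takes 0.05 s, during which the arm holds its last target. There are 200 camera calls.

## Working session

There is one attempt and no reset: what is moved stays moved. The work goes in short steps, Python scripts to look and compute and a tool call to move; the robot and the scene stay as the last step left them, time stands still between calls to the robot, and variables do not carry over. Pictures are saved under pics/ and viewed, at most 10 in all, crops included, and the job is handed in when it is done.

Besides the shell and the picture viewer there is one more tool, called after ">>>" as name(argument=value, ...) on one line, values as JSON. jog_arm: Moves the arm, as the interface text tells. Its arguments: {"type":"object","properties":{"steps":{"type":"array"},"force":{"type":"number"}},"required":["steps"]}

```bash
mkdir -p pics; cat > h.py <<'E'
import numpy as np,cv2
from rig import observe,cams,job_done
from scipy.spatial.transform import Rotation as R
def rot(a):
    a=np.array(a,float)
    return a if a.shape==(3,3) else R.from_quat(a).as_matrix()
def pose(name):
    i=cams.camera_info(name)
    if 'hand_eye' in i:
        s=observe();T=np.eye(4);T[:3,:3]=rot(s['tool_rot']);T[:3,3]=s['position']
        return i,T@np.array(i['hand_eye'])
    T=np.eye(4);T[:3,:3]=rot(i['attitude']);T[:3,3]=i['xyz'];return i,T
def grab(name,fn=None):
    i,T=pose(name);im,d=cams.grab_frame(name)
    if fn: cv2.imwrite('pics/'+fn,cv2.cvtColor(im,cv2.COLOR_RGB2BGR))
    return im,d,i,T
def cloud(d,i,T):
    v,u=np.mgrid[:d.shape[0],:d.shape[1]]
    P=np.stack([(u-i['cx'])/i['fx']*d,-(v-i['cy'])/i['fy']*d,-d],-1)
    P=P@T[:3,:3].T+T[:3,3];P[d<=0]=np.nan;return P
def ray(u,v,z,i,T):
    r=T[:3,:3]@np.array([(u-i['cx'])/i['fx'],-(v-i['cy'])/i['fy'],-1])
    return T[:3,3]+r*(z-T[2,3])/r[2]
E
python3 - <<'E'
from h import *
for n in('scene','top'):
    im,d,i,T=grab(n,n+'.png');np.savez(n+'.npz',im=im,d=d,T=T);print(n,i)
print(observe())
E
```

```text
scene {'fx': 466.66977195986885, 'fy': 466.66977195986885, 'cx': 286.53410593826527, 'cy': 204.28791377838417, 'xyz': array([ 968.97735498, -563.33058571, 1396.62153133]), 'attitude': array([0.26740909, 0.0845118 , 0.29377457, 0.91380886])}
top {'fx': 410.8480993640704, 'fy': 410.8480993640704, 'cx': 272.75192941063773, 'cy': 213.22053677013994, 'xyz': array([ 317.6291068 ,   65.86781992, 1385.27337918]), 'attitude': array([ 0.06204707, -0.05703288, -0.70229065,  0.70688419])}
{'t': 0.1, 'qpos': array([ 1.26938981e+00,  4.80759232e-01,  1.59678829e+00, -1.51512199e-05,
        1.06507719e+00, -4.66264395e-02]), 'qd': array([-0.00095468, -0.00184013, -0.00020565, -0.00057085, -0.00192554,
        0.00099681]), 'tau': array([ 4.38309471e-04, -9.52252436e+01, -4.31042325e+01,  1.55649677e-04,
        5.34804101e-03,  5.04599745e-05]), 'position': array([163.77019423, 628.85710212, 404.1512983 ]), 'tool_rot': array([ 1.27042103e-01,  9.91897191e-01, -5.09383810e-04, -8.28198392e-05]), 'wrist_force': array([-0.64371734, -1.35638294,  0.06687046]), 'moment': array([-0.00441567,  0.03709251, -0.07032304]), 'grip_force': 0.0, 'gripper_width': 1.0024403654774219}
```

View pics/top.png

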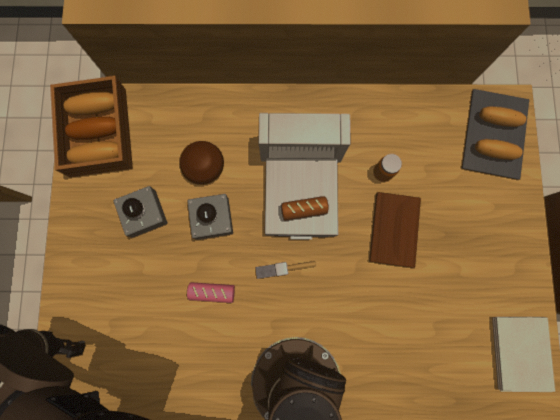

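View pics/scene.png

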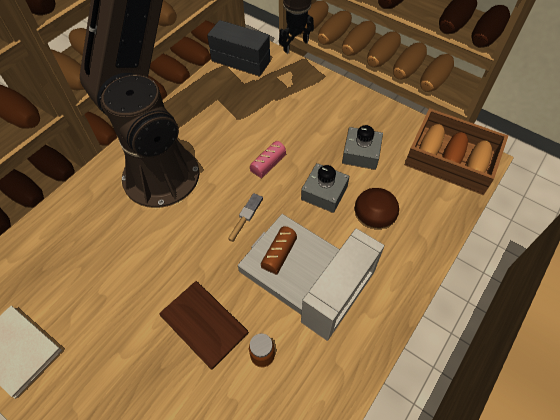

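```bash
python3 - <<'E'
from h import *
def load(n):
    z=np.load(n+'.npz');return z['im'],z['d'],cams.camera_info(n),z['T']
def rect(m,P,lab):
    cs,_=cv2.findContours(m.astype(np.uint8),0,2);c=max(cs,key=cv2.contourArea)
    k=np.zeros(m.shape,np.uint8);cv2.drawContours(k,[c],-1,1,-1)
    p=P[(k>0)&m];p=p[np.isfinite(p[:,0])]
    r=cv2.minAreaRect(p[:,:2].astype(np.float32));print(lab,np.round(r[0],1),np.round(r[1],1),round(r[2],1),'zmed',np.round(np.median(p[:,2]),1),'zmax',np.round(p[:,2].max(),1),'mean',p[:,:2].mean(0).round(1))
for n in('top','scene'):
    im,d,i,T=load(n);P=cloud(d,i,T);x,y,z=np.moveaxis(P,-1,0);print(n)
    if n=='top': c=ray(209,215,70,i,T);l=ray(304,208,90,i,T);b=ray(396,230,20,i,T);s=ray(301,198,50,i,T);c2=ray(139,211,70,i,T);print(c,c2,l,b,s)
    near=lambda q,r:np.hypot(x-q[0],y-q[1])<r
    rect(near(c,100)&(z>62)&(z<74),P,'station')
    rect(near(c,60)&(z>125),P,'head')
    rect(near(l,100)&(z>60)&(z<125),P,'loaf')
    rect(near(l,100)&(z>95)&(z<125),P,'looftop')
    rect(near(b,160)&(z>13)&(z<27),P,'board')
    rect(near(s,170)&(z>44)&(z<56),P,'bed')
im,d,i,T=load('top')
cv2.imwrite('pics/crop.png',cv2.resize(cv2.cvtColor(im[175:250,100:250],cv2.COLOR_RGB2BGR),None,fx=5,fy=5,interpolation=2))
P=cloud(d,i,T);w=np.nanmax(P[140:260,190:430,2]);print(w)
for u,v in((387,168),(202,162),(285,270)):print(P[v,u])
E
```

```text
top
[534.38961359 283.07824853  70.        ] [546.22776786 511.77610318  70.        ] [555.64403427 -24.11081955  90.        ] [ 495.58511343 -335.77511847   20.        ] [596.65046724 -17.13737689  50.        ]
station [533.1 284.8] [130.3 130.2] 9.4 zmed 69.7 zmax 74.0 mean [530.6 281.6]
head [533.4 283.5] [57.5 59.2] 71.4 zmed 136.4 zmax 146.2 mean [532.1 282.9]
loaf [557.8 -25. ] [ 58.6 150.5] 9.6 zmed 104.1 zmax 115.9 mean [553.2 -23.9]
looftop [557.9 -24.5] [ 51.9 147.8] 9.1 zmed 105.7 zmax 115.9 mean [556.4 -24.2]
board [ 498.9 -333.4] [151.5 241. ] 82.3 zmed 20.9 zmax 27.0 mean [ 496.8 -332.2]
bed [620.4 -17.2] [239.9 291.3] 89.5 zmed 50.7 zmax 56.0 mean [619.  -15.5]
scene
station [534.6 281. ] [131.  133.4] 8.5 zmed 68.3 zmax 74.0 mean [540.2 269. ]
head [536.8 280.1] [55.4 53.9] 66.9 zmed 134.5 zmax 146.6 mean [536.6 277.1]
loaf [559.6 -28.7] [ 59.8 150.8] 8.7 zmed 100.7 zmax 114.1 mean [565.8 -35.8]
looftop [560.9 -27.7] [ 50.5 148.1] 9.2 zmed 104.1 zmax 114.1 mean [561.5 -31.1]
board [ 499.7 -335.7] [150.1 241.9] 82.3 zmed 18.9 zmax 27.0 mean [ 504.  -338.3]
bed [596.4 -19.8] [241.4 242.5] 90.0 zmed 48.8 zmax 55.9 mean [606.2 -27.3]
196.89473164892775
[ 683.7698792  -289.16095137  110.0208163 ]
[710.62489128 310.99074239  76.82137461]
[360.41701116  34.86316929  25.42721447]
```

View pics/crop.png

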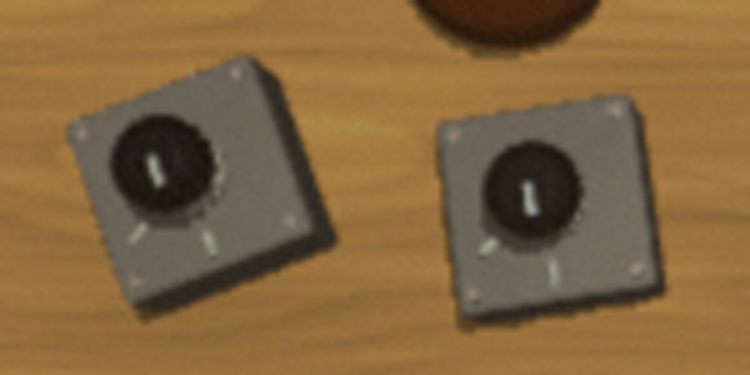

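Two stations look alike: top-view pixels (139,211) at y≈512 and (209,215) at y≈283. The one meant is (209,215): it is farther to the robot's right and beside the slicer, and the crop shows its rib pointing at the rest mark. The brown loaf is at (304,208), the pink look-alike at (211,293) and the board at (396,230).

>>> jog_arm(steps=[1.85, -1.73, 0, 0, 0, 0, 0, 1.85, -1.73, 0, 0, 0, 0, 0, 1.85, -1.73, 0, 0, 0, 0, 0, 1.85, -1.73, 0, 0, 0, 0, 0, 1.85, -1.73, 0, 0, 0, 0, 0, 1.85, -1.73, 0, 0, 0, 0, 0, 1.85, -1.73, 0, 0, 0, 0, 0, 1.85, -1.73, 0, 0, 0, 0, 0, 1.85, -1.73, 0, 0, 0, 0, 0, 1.85, -1.73, 0, 0, 0, 0, 0], force=40)

```text
t: 0.93
position: [349.5, 455.0, 404.5]
tool_rot: [0.127, 0.992, -0.0, -0.0]
wrist_force: [0.3, 0.4, 0.1]
gripper_width: 0.0
grip_force: 0.0
```

>>> jog_arm(steps=[1.85, -1.73, 0, 0, 0, 0, 0, 1.85, -1.73, 0, 0, 0, 0, 0, 1.85, -1.73, 0, 0, 0, 0, 0, 1.85, -1.73, 0, 0, 0, 0, 0, 1.85, -1.73, 0, 0, 0, 0, 0, 1.85, -1.73, 0, 0, 0, 0, 0, 1.85, -1.73, 0, 0, 0, 0, 0, 1.85, -1.73, 0, 0, 0, 0, 0, 1.85, -1.73, 0, 0, 0, 0, 0, 1.85, -1.73, 0, 0, 0, 0, 0])

```text
t: 1.77
position: [534.5, 282.0, 404.4]
tool_rot: [0.127, 0.992, -0.0, -0.0]
wrist_force: [-1.3, 1.0, -0.6]
gripper_width: 0.003
grip_force: 0.0
```

>>> jog_arm(steps=[0, 0, -2, 0, 0, 0, 0, 0, 0, -2, 0, 0, 0, 0, 0, 0, -2, 0, 0, 0, 0, 0, 0, -1.2, 0, 0, 0, 0, 0, 0, 0, 0, 0, 0, 0, 0, 0, 0, 0, 0, 0, 0])

```text
t: 2.27
position: [533.7, 283.1, 332.4]
tool_rot: [0.127, 0.992, -0.0, -0.001]
wrist_force: [-0.3, 0.1, 1.0]
gripper_width: -0.002
grip_force: 0.0
```

>>> jog_arm(steps=[0, 0, -1.5, 0, 0, 0, 0, 0, 0, -0.6, 0, 0, 0, 0, 0, 0, -0.4, 0, 0, 0, 0, 0, 0, -0.4, 0, 0, 0, 0, 0, 0, -0.4, 0, 0, 0, 0, 0, 0, 0, 0, 0, 0, 0, 0, 0, 0, 0, 0, 0, 0])

```text
t: 2.85
position: [533.9, 283.1, 300.2]
tool_rot: [0.127, 0.992, 0.0, 0.0]
wrist_force: [0.4, -0.3, -0.2]
gripper_width: -0.004
grip_force: 0.0
```

>>> jog_arm(steps=[0, 0, -0.2, 0, 0, 0, 0, 0, 0, -0.1, 0, 0, 0, 0, 0, 0, 0, 0, 0, 0, 0])

```text
t: 3.1
position: [534.0, 283.1, 297.0]
tool_rot: [0.127, 0.992, 0.0, 0.0]
wrist_force: [0.8, 1.2, 5.1]
gripper_width: -0.003
grip_force: 2.8
```

>>> jog_arm(steps=[0, 0, -0.2, 0, 0, 0, 0, 0, 0, -0.2, 0, 0, 0, 0, 0, 0, 0, 0, 0, 0, 0])

```text
t: 3.35
position: [534.6, 283.4, 295.4]
tool_rot: [0.127, 0.992, 0.001, 0.001]
wrist_force: [-8.1, -3.7, 38.7]
gripper_width: -0.0
grip_force: 19.4
```

>>> jog_arm(steps=[0, 0, -0.2, 0, 0, 0, 0, 0, 0, -0.2, 0, 0, 0, 0, 0, 0, 0, 0, 0, 0, 0])

```text
t: 3.6
position: [535.3, 283.6, 294.6]
tool_rot: [0.127, 0.992, 0.002, 0.003]
wrist_force: [-17.2, -10.1, 86.8]
gripper_width: 0.004
grip_force: 43.1
```

>>> jog_arm(steps=[0, 0, 0.8, 0, 0, 0, 0, 0, 0, 0.8, 0, 0, 0, 0, 0, 0, 2, 0, 0, 0, 0, 0, 0, 2, 0, 0, 0, 0, 0, 0, 2, 0, 0, 0, 0, 0, 0, 2, 0, 0, 0, 0, 0, 0, 2, 0, 0, 0, 0, 0, 0, 0, 0, 0, 0, 0, 0, 0, 0, 0, 0, 0, 0])

```text
t: 4.35
position: [534.0, 283.1, 405.7]
tool_rot: [0.127, 0.992, 0.001, 0.001]
wrist_force: [-0.5, -0.3, -0.5]
gripper_width: 0.001
grip_force: 0.0
```

>>> jog_arm(steps=[0.2, -2.5, 0, 0, 0, -0.096, 8.5, 0.2, -2.5, 0, 0, 0, -0.096, 8.5, 0.2, -2.5, 0, 0, 0, -0.096, 8.5, 0.2, -2.5, 0, 0, 0, -0.096, 8.5, 0.2, -2.5, 0, 0, 0, -0.096, 8.5, 0.2, -2.5, 0, 0, 0, -0.096, 8.5])

```text
t: 4.85
position: [545.4, 131.8, 403.5]
tool_rot: [0.406, 0.914, -0.001, -0.001]
wrist_force: [0.8, 0.3, -0.5]
gripper_width: 0.848
grip_force: 0.0
```

>>> jog_arm(steps=[0.2, -2.5, 0, 0, 0, -0.096, 8.5, 0.2, -2.6, 0, 0, 0, -0.096, 8.5, 0.2, -2.6, 0, 0, 0, -0.096, 8.5, 0.2, -2.6, 0, 0, 0, -0.096, 8.5, 0.2, -2.8, 0, 0, 0, -0.096, 8.5, 0.2, -2.8, 0, 0, 0, -0.096, 8.5, 0, 0, 0, 0, 0, 0, 8.5, 0, 0, 0, 0, 0, 0, 8.5])

```text
t: 5.52
position: [557.5, -27.2, 403.6]
tool_rot: [0.648, 0.762, -0.0, -0.001]
wrist_force: [-0.0, 0.4, -0.2]
gripper_width: 0.994
grip_force: 0.0
```

```bash
python3 - <<'E'
from h import *
im,d,i,T=grab('top','top2.png');P=cloud(d,i,T);x,y,z=np.moveaxis(P,-1,0)
m=(np.hypot(x-534,y-283)<25)&(z>85);print('head z',np.median(z[m]),m.sum())
im,d,i,T=grab('wrist','w1.png');P=cloud(d,i,T);x,y,z=np.moveaxis(P,-1,0)
m=(z>60)&(z<125)&(np.hypot(x-558,y+26)<100)&(im[...,0].astype(int)-im[...,2]>15)
p=P[m];r=cv2.minAreaRect(p[:,:2].astype(np.float32));print(r,np.median(p[:,2]))
s=observe();print(s['position'],s['tool_rot'],s['qpos'])
E
```

```text
head z 124.4592805602872 199
((557.9525146484375, -22.243743896484375), (57.777496337890625, 147.16009521484375), 9.61859130859375) 104.15275561528574
[557.53332809 -25.64409449 403.94252071] [ 6.46448157e-01  7.62957586e-01 -3.00424767e-04 -6.41587206e-04] [-1.00361690e-01  3.53453882e-01  1.80966528e+00  2.79626298e-04
  9.79871235e-01 -2.65473856e-01]
```

View pics/w1.png

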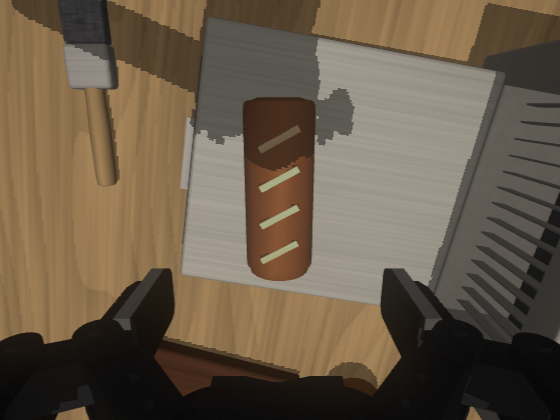

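The stop is latched (its top reads 124 mm). The wrist view shows the loaf at (280,190), lying between the fingers and aligned with them. I'm descending now.

>>> jog_arm(steps=[0.05, 0.1, -2.5, 0, 0, 0, 8.5, 0, 0, -2.5, 0, 0, 0, 8.5, 0, 0, -2.5, 0, 0, 0, 8.5, 0, 0, -2.5, 0, 0, 0, 8.5, 0, 0, -2.5, 0, 0, 0, 8.5, 0, 0, -2.5, 0, 0, 0, 8.5, 0, 0, -1.5, 0, 0, 0, 8.5, 0, 0, -1, 0, 0, 0, 8.5, 0, 0, 0, 0, 0, 0, 8.5])

```text
t: 6.37
position: [557.5, -24.0, 227.7]
tool_rot: [0.646, 0.763, -0.001, -0.001]
wrist_force: [-1.3, -1.0, 0.8]
gripper_width: 0.995
grip_force: 0.0
```

>>> jog_arm(steps=[0, 0, 0, 0, 0, 0, 5, 0, 0, 0, 0, 0, 0, 5, 0, 0, 0, 0, 0, 0, 5, 0, 0, 0, 0, 0, 0, 5, 0, 0, 0, 0, 0, 0, 5], force=40)

```text
t: 6.78
position: [558.7, -24.8, 230.9]
tool_rot: [0.647, 0.763, 0.001, 0.001]
wrist_force: [-1.6, 4.2, 8.1]
gripper_width: 0.675
grip_force: 45.1
```

>>> jog_arm(steps=[0, 0, 0.3, 0, 0, 0, 5, 0, 0, 0.7, 0, 0, 0, 5, 0, 0, 1, 0, 0, 0, 5, 0, 0, 1, 0, 0, 0, 5, 0, 0, 0, 0, 0, 0, 5])

```text
t: 7.2
position: [559.1, -25.1, 262.2]
tool_rot: [0.647, 0.763, 0.001, 0.001]
wrist_force: [0.7, -0.1, -4.0]
gripper_width: 0.672
grip_force: 44.2
```

>>> jog_arm(steps=[0, 0, 1, 0, 0, 0, 5, 0, 0, 1.5, 0, 0, 0, 5, 0, 0, 1.5, 0, 0, 0, 5, 0, 0, 1.5, 0, 0, 0, 5, 0, 0, 1.5, 0, 0, 0, 5, 0, 0, 1.5, 0, 0, 0, 5, 0, 0, 1, 0, 0, 0, 5, 0, 0, 0.5, 0, 0, 0, 5])

```text
t: 7.87
position: [558.5, -25.0, 361.4]
tool_rot: [0.647, 0.763, 0.0, 0.001]
wrist_force: [0.1, -0.1, -4.5]
gripper_width: 0.673
grip_force: 44.9
```

>>> jog_arm(steps=[-0.3, -1.6, 0, 0, 0, 0.0636, 5, -0.3, -1.6, 0, 0, 0, 0.0636, 5, -0.3, -1.6, 0, 0, 0, 0.0636, 5, -0.3, -1.6, 0, 0, 0, 0.0636, 5, -0.3, -1.6, 0, 0, 0, 0.0636, 5, -0.3, -1.5, 0, 0, 0, 0.0636, 5, -0.3, -1.5, 0, 0, 0, 0.0636, 5, -0.3, -1.5, 0, 0, 0, 0.0636, 5, -0.3, -1.5, 0, 0, 0, 0.0636, 5, -0.3, -1.5, 0, 0, 0, 0.0636, 5])

```text
t: 8.7
position: [527.9, -180.6, 359.3]
tool_rot: [0.374, 0.927, -0.0, -0.0]
wrist_force: [0.1, 0.3, -5.3]
gripper_width: 0.671
grip_force: 44.8
```

>>> jog_arm(steps=[-0.3, -1.6, 0, 0, 0, 0.0636, 5, -0.3, -1.6, 0, 0, 0, 0.0636, 5, -0.3, -1.6, 0, 0, 0, 0.0636, 5, -0.3, -1.6, 0, 0, 0, 0.0636, 5, -0.3, -1.6, 0, 0, 0, 0.0636, 5, -0.3, -1.5, 0, 0, 0, 0.0636, 5, -0.3, -1.5, 0, 0, 0, 0.0636, 5, -0.3, -1.5, 0, 0, 0, 0.0636, 5, -0.3, -1.5, 0, 0, 0, 0.0636, 5, -0.3, -1.5, 0, 0, 0, 0.0636, 5])

```text
t: 9.53
position: [497.9, -335.6, 359.2]
tool_rot: [0.066, 0.998, 0.0, -0.0]
wrist_force: [0.6, -0.5, -4.8]
gripper_width: 0.673
grip_force: 44.8
```

```bash
python3 - <<'E'
from h import *
im,d,i,T=grab('wrist','w2.png')
s=observe();print(s['position'],s['tool_rot'],s['qpos'],s['wrist_force'],s['grip_force'])
E
```

```text
[ 497.5979772  -337.93313709  359.28865076] [ 6.34652351e-02  9.97983938e-01 -4.32658758e-04 -1.91090129e-04] [-6.46668188e-01  4.61241107e-01  1.75774708e+00 -1.17021453e-03
  9.22447317e-01 -2.08974208e+00] [-0.55719102 -3.4189715  -4.99101615] 44.891061186790466
```

View pics/w2.png

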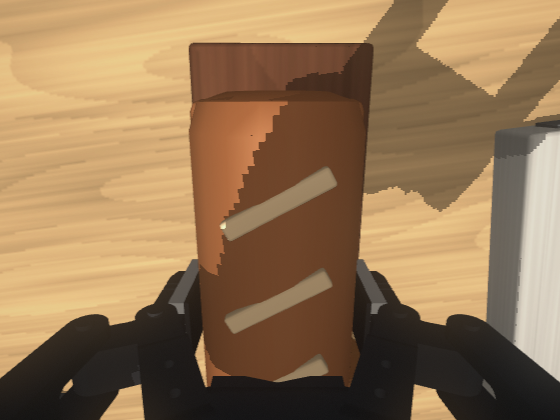

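The loaf is level in the grip and lines up with the board, whose edges run parallel on both sides (columns 190–370). I'm lowering it.

>>> jog_arm(steps=[0, 0.3, -1, 0, 0, 0, 5, 0, 0, -2, 0, 0, 0, 5, 0, 0, -2, 0, 0, 0, 5, 0, 0, -2, 0, 0, 0, 5, 0, 0, -2, 0, 0, 0, 5, 0, 0, -2, 0, 0, 0, 5, 0, 0, -1.5, 0, 0, 0, 5, 0, 0, -1, 0, 0, 0, 5, 0, 0, -0.5, 0, 0, 0, 5, 0, 0, 0, 0, 0, 0, 5])

```text
t: 10.42
position: [498.0, -331.3, 218.5]
tool_rot: [0.067, 0.998, 0.001, -0.001]
wrist_force: [-0.6, -0.2, -3.9]
gripper_width: 0.667
grip_force: 44.8
```

>>> jog_arm(steps=[0, 0, -0.5, 0, 0, 0, 5, 0, 0, -0.4, 0, 0, 0, 5, 0, 0, -0.3, 0, 0, 0, 5, 0, 0, -0.2, 0, 0, 0, 5, 0, 0, 0, 0, 0, 0, 5])

```text
t: 10.83
position: [498.3, -332.0, 205.6]
tool_rot: [0.067, 0.998, 0.0, -0.0]
wrist_force: [0.4, -0.1, -4.5]
gripper_width: 0.669
grip_force: 44.9
```

>>> jog_arm(steps=[0, 0, -0.2, 0, 0, 0, 5, 0, 0, -0.1, 0, 0, 0, 5, 0, 0, 0, 0, 0, 0, 5])

```text
t: 11.08
position: [498.3, -332.0, 202.6]
tool_rot: [0.067, 0.998, 0.0, -0.0]
wrist_force: [0.4, -0.0, -4.2]
gripper_width: 0.671
grip_force: 44.9
```

>>> jog_arm(steps=[0, 0, -0.1, 0, 0, 0, 5, 0, 0, -0.1, 0, 0, 0, 5, 0, 0, 0, 0, 0, 0, 5])

```text
t: 11.33
position: [498.4, -332.0, 201.0]
tool_rot: [0.067, 0.998, -0.0, 0.0]
wrist_force: [-1.8, 0.3, 1.8]
gripper_width: 0.672
grip_force: 45.7
```

>>> jog_arm(steps=[0, 0, 0, 0, 0, 0, 6.5, 0, 0, 0, 0, 0, 0, 8.5, 0, 0, 0, 0, 0, 0, 8.5, 0, 0, 0, 0, 0, 0, 8.5, 0, 0, 1, 0, 0, 0, 8.5, 0, 0, 2, 0, 0, 0, 8.5, 0, 0, 3, 0, 0, 0, 8.5, 0, 0, 3, 0, 0, 0, 8.5, 0, 0, 4, 0, 0, 0, 8.5, 0, 0, 4, 0, 0, 0, 8.5])

```text
t: 12.17
position: [497.8, -331.6, 372.7]
tool_rot: [0.067, 0.998, 0.0, -0.0]
wrist_force: [1.8, -0.1, -0.0]
gripper_width: 0.994
grip_force: 0.0
```

>>> jog_arm(steps=[0, 0, 3.5, 0, 0, 0, 8.5, 0, 0, 0, 0, 0, 0, 8.5, 0, 0, 0, 0, 0, 0, 8.5])

```text
t: 12.42
position: [498.6, -332.2, 408.9]
tool_rot: [0.067, 0.998, -0.001, 0.002]
wrist_force: [0.2, 0.4, -1.3]
gripper_width: 0.998
grip_force: 0.0
```

```bash
python3 - <<'E'
from h import *
def rect(p,l):
    p=p[np.isfinite(p[:,0])];print(l,cv2.minAreaRect(p[:,:2].astype(np.float32)),np.percentile(p[:,2],[5,50,98]))
for n in('scene','top'):
    im,d,i,T=grab(n,n+'3.png');P=cloud(d,i,T);x,y,z=np.moveaxis(P,-1,0)
    m=(np.hypot(x-499,y+334)<100)&(z>32)&(z<95);rect(P[m],n)
    m=(np.hypot(x-534,y-283)<28)&(z>85);rect(P[m],'head')
print(observe()['position'],observe()['tool_rot'])
E
```

```text
scene ((499.5559997558594, -335.0838623046875), (58.669063568115234, 150.17849731445312), 82.018798828125) [47.24256178 71.34365613 80.79859439]
head ((535.57080078125, 281.1621398925781), (51.76408004760742, 50.64118194580078), 34.904823303222656) [109.89240953 121.57427468 128.97054405]
top ((497.78643798828125, -330.7983703613281), (56.970218658447266, 151.2337188720703), 82.94020080566406) [40.62548383 72.71166347 83.19755779]
head ((534.0036010742188, 282.7481384277344), (54.630516052246094, 52.99213790893555), 45.26469039916992) [116.79481722 123.63672756 130.04774327]
[ 497.97280955 -331.71084781  405.75216175] [ 6.73625176e-02  9.97728560e-01  6.75073806e-05 -8.46330968e-05]
```

View pics/scene3.png

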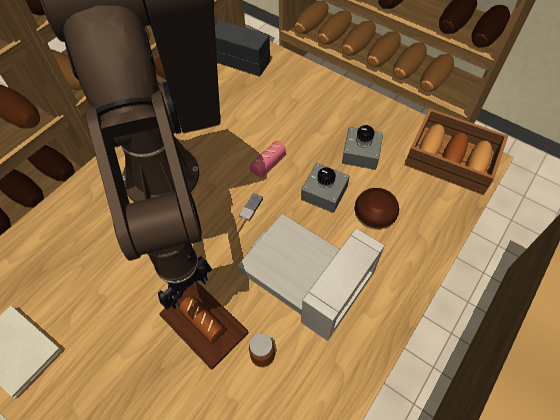

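The loaf lies upright and centred on the board at (200,315), the stop is still down, and the bystanders have not moved. Next I go back to the stop.

>>> jog_arm(steps=[0.14, 2.4, 0, 0, 0, 0, 8.5, 0.14, 2.4, 0, 0, 0, 0, 8.5, 0.14, 2.4, 0, 0, 0, 0, 8.5, 0.14, 2.4, 0, 0, 0, 0, 8.5, 0.14, 2.4, 0, 0, 0, 0, 8.5, 0.14, 2.4, 0, 0, 0, 0, 8.5, 0.14, 2.4, 0, 0, 0, 0, 8.5, 0.14, 2.4, 0, 0, 0, 0, 8.5, 0.14, 2.4, 0, 0, 0, 0, 8.5, 0.14, 2.4, 0, 0, 0, 0, 8.5])

```text
t: 13.35
position: [511.7, -90.7, 404.4]
tool_rot: [0.067, 0.998, 0.0, -0.001]
wrist_force: [-0.3, -0.0, 0.4]
gripper_width: 0.994
grip_force: 0.0
```

>>> jog_arm(steps=[0.14, 2.4, 0, 0, 0, 0, 8.5, 0.14, 2.4, 0, 0, 0, 0, 8.5, 0.14, 2.4, 0, 0, 0, 0, 8.5, 0.14, 2.4, 0, 0, 0, 0, 8.5, 0.14, 2.4, 0, 0, 0, 0, 8.5, 0.14, 2.4, 0, 0, 0, 0, 8.5, 0.14, 2.4, 0, 0, 0, 0, 8.5, 0.14, 2.4, 0, 0, 0, 0, 8.5, 0.14, 2.4, 0, 0, 0, 0, 8.5, 0.14, 2.4, 0, 0, 0, 0, 8.5])

```text
t: 14.18
position: [525.8, 149.1, 404.3]
tool_rot: [0.067, 0.998, -0.0, -0.001]
wrist_force: [0.7, 0.3, -0.3]
gripper_width: 0.993
grip_force: 0.0
```

>>> jog_arm(steps=[0.14, 2.7, 0, 0, 0, 0, 8.5, 0.14, 2.7, 0, 0, 0, 0, 8.5, 0.14, 2.7, 0, 0, 0, 0, 8.5, 0.14, 2.7, 0, 0, 0, 0, 8.5, 0.14, 2.7, 0, 0, 0, 0, 8.5, 0, 0, 0, 0, 0, 0, 8.5, 0, 0, 0, 0, 0, 0, 8.5])

```text
t: 14.77
position: [532.7, 284.1, 404.0]
tool_rot: [0.066, 0.998, -0.001, -0.001]
wrist_force: [0.1, -0.9, 0.2]
gripper_width: 0.997
grip_force: 0.0
```

```bash
python3 - <<'E'
from h import *
im,d,i,T=grab('wrist');P=cloud(d,i,T);x,y,z=np.moveaxis(P,-1,0)
m=(z>115)&(z<132)&(np.hypot(x-534,y-283)<50);p=P[m]
print(cv2.minEnclosingCircle(p[:,:2].astype(np.float32)),np.median(p[:,2]),p.mean(0),len(p))
s=observe();print(s['position'],s['tool_rot'],s['qpos'])
E
```

```text
((532.772705078125, 286.6408386230469), 28.88469886779785) 123.19197225493214 [530.56499343 286.64766081 122.27064477] 4308
[532.81005649 283.16736507 404.25506752] [ 6.67721213e-02  9.97767310e-01 -7.37823677e-04 -1.15520610e-03] [ 4.38316886e-01  4.16228202e-01  1.70651491e+00 -2.03150362e-04
  1.02158552e+00 -9.98729354e-01]
```

>>> jog_arm(steps=[0.1, 0.1, -2, 0, 0, 0, 8.5, 0, 0, -2.5, 0, 0, 0, 8.5, 0, 0, -2.5, 0, 0, 0, 8.5, 0, 0, -2.5, 0, 0, 0, 8.5, 0, 0, -2.5, 0, 0, 0, 8.5, 0, 0, -1.5, 0, 0, 0, 8.5, 0, 0, -1, 0, 0, 0, 8.5, 0, 0, -0.5, 0, 0, 0, 8.5, 0, 0, 0, 0, 0, 0, 8.5])

```text
t: 15.57
position: [534.1, 283.3, 254.9]
tool_rot: [0.068, 0.998, -0.0, -0.001]
wrist_force: [-0.4, 0.1, -0.2]
gripper_width: 0.994
grip_force: 0.0
```

>>> jog_arm(steps=[0, 0, 0, 0, 0, 0, 5, 0, 0, 0, 0, 0, 0, 5, 0, 0, 0, 0, 0, 0, 5, 0, 0, 0, 0, 0, 0, 5, 0, 0, 0, 0, 0, 0, 5], force=25)

```text
t: 15.98
position: [534.8, 284.7, 257.2]
tool_rot: [0.067, 0.998, 0.001, 0.001]
wrist_force: [-0.8, 4.6, 6.6]
gripper_width: 0.683
grip_force: 25.7
```

>>> jog_arm(steps=[0, 0, 0, 0, 0, -0.105, 5, 0, 0, 0, 0, 0, -0.105, 5, 0, 0, 0, 0, 0, -0.105, 5, 0, 0, 0, 0, 0, -0.105, 5, 0, 0, 0, 0, 0, -0.105, 5, 0, 0, 0, 0, 0, -0.105, 5, 0, 0, 0, 0, 0, -0.105, 5, 0, 0, 0, 0, 0, -0.105, 5, 0, 0, 0, 0, 0, -0.105, 5, 0, 0, 0, 0, 0, -0.105, 5])

```text
t: 16.82
position: [533.9, 284.0, 256.7]
tool_rot: [0.56, 0.828, -0.0, -0.0]
wrist_force: [-5.3, -0.8, 4.5]
gripper_width: 0.689
grip_force: 25.7
```

>>> jog_arm(steps=[0, 0, 0.3, 0, 0, 0, 5, 0, 0, 0.3, 0, 0, 0, 5, 0, 0, 0.3, 0, 0, 0, 5, 0, 0, 0.2, 0, 0, 0, 5, 0, 0, 0, 0, 0, 0, 5])

```text
t: 17.23
position: [534.0, 283.9, 267.7]
tool_rot: [0.557, 0.831, -0.0, -0.0]
wrist_force: [-5.8, -1.3, 3.2]
gripper_width: 0.689
grip_force: 26.1
```

Force stays small and upward, so the head has come up with the grip. Now open and lift away.

>>> jog_arm(steps=[0, 0, 0, 0, 0, 0, 8.5, 0, 0, 0, 0, 0, 0, 8.5, 0, 0, 0, 0, 0, 0, 8.5, 0, 0, 0, 0, 0, 0, 8.5, 0, 0, 2, 0, 0, 0, 8.5, 0, 0, 3, 0, 0, 0, 8.5, 0, 0, 3, 0, 0, 0, 8.5, 0, 0, 3, 0, 0, 0, 8.5, 0, 0, 3, 0, 0, 0, 8.5, 0, 0, 0, 0, 0, 0, 8.5])

```text
t: 18.07
position: [535.6, 284.6, 412.6]
tool_rot: [0.558, 0.83, 0.004, 0.002]
wrist_force: [1.3, 0.5, 1.4]
gripper_width: 0.995
grip_force: 0.0
```

```bash
python3 - <<'E'
from h import *
for n in('scene','top','wrist'):
    im,d,i,T=grab(n,n+'4.png');P=cloud(d,i,T);x,y,z=np.moveaxis(P,-1,0)
    m=(np.hypot(x-534,y-283)<22)&(z>85)&(z<170);print(n,np.percentile(z[m],[10,50,90]) if m.any() else 0,m.sum())
    m=(np.hypot(x-499,y+334)<100)&(z>32)&(z<95)
    if m.any(): print(cv2.minAreaRect(P[m][:,:2].astype(np.float32)))
s=observe();print(s['position'],s['wrist_force'],s['t'],s['qd'].round(3))
E
```

```text
scene [132.44881793 136.13329722 139.76045445] 112
((499.4683837890625, -335.2040710449219), (58.8758430480957, 151.5659637451172), 82.71159362792969)
top [137.03902499 137.95752427 138.87602355] 2
((497.95294189453125, -330.68731689453125), (57.053016662597656, 150.44357299804688), 82.11957550048828)
wrist [135.56910386 137.42503981 138.45391267] 2797
[534.21198889 283.94850251 406.65869325] [-1.0996401   0.1179546  -0.37458414] 18.2167 [ 0.002  0.021  0.017  0.    -0.003  0.003]
```

View pics/wrist4.png

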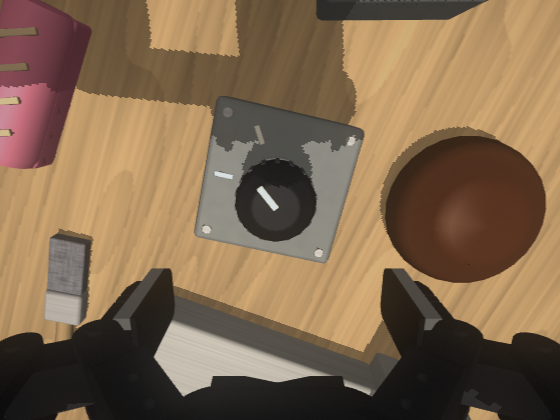

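The mushroom is up at 137–138 mm, and its rib at (268,197) is turning back towards rest. The gripper is clear and the loaf is still on the board.

>>> jog_arm(steps=[0, 0, 0, 0, 0, 0, 8.5, 0, 0, 0, 0, 0, 0, 8.5, 0, 0, 0, 0, 0, 0, 8.5, 0, 0, 0, 0, 0, 0, 8.5])

```text
t: 18.55
position: [534.2, 284.0, 405.9]
tool_rot: [0.558, 0.83, -0.001, -0.0]
wrist_force: [0.5, 0.5, 0.9]
gripper_width: 0.993
grip_force: 0.0
```

```bash
python3 -c "
from rig import job_done;print(job_done())"
```

```text
the job is handed in; nothing more can be done
None
```

I latched the stop down, laid the loaf upright and centred on the board, turned the stop clockwise so it sprang back up (top at about 138 mm), and handed the job in at about 18.6 s; no verdict was returned.

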